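# Hang the caddy out of the way and hold the drawer unit's flap open at the pointer

### The job

Someone wants to look into the top compartment of the small drawer unit, but an orange saddle hanger stands on its flap: take the hanger by its black grip, hook it over the bare half of the rail (the half away from the green band), slide it along the rail without lifting it until it is centred on the green band, and let go of it there. Then lift the grey flap by its blue tab until it is in line with the red pointer beside it, and finish while still holding the flap there with the gripper: do not let go, the flap falls shut by itself. Leave the pointer, the glass jar, the toothbrush and the little pot as they are.

Things in the scene. Friction and masses are not known exactly. Their poses are not given: they have to be found in the camera images.
- hanger_mid (a point): Centre, half-way up, of the loose orange saddle hanger (140 g): an upside-down U, 60 (x) by 54 (y) by 115 mm high, upright on the flap. Legs 16 mm thick, 65 mm tall; the 28 mm gap between them (along x) is open below and runs along y; its V-notch roof centres itself on the rail. Black grip block on top, 18 (x) by 26 (y) by 40 mm, centre 40 mm above this point. Alike after half a turn.
- rail_mid (a point): Middle of the fixed steel rail, on its axis: level round bar, 12 mm in diameter, 150 mm above the table. y runs along the bar, z up; 12 mm posts at y = -160 and +160 mm. The green band is on the +y half; the -y half is bare: there, at least 10 mm from the middle, the hanger is hooked on. Once it hangs, the hanger's centre lies on the rail's axis.
- band_mark (a point): Centre of the green band, 20 mm wide, painted round the rail, on the rail's axis, 30 to 90 mm from the rail's middle towards its +y end. Axes as the rail's. Only a mark, cannot be felt.
- unit: Fixed white drawer unit, 150 mm deep (x), 200 mm wide (y), 110 mm tall, origin under its centre, drawer knob towards the robot (-x). A grey flap, 150 by 200 by 6 mm, 220 g, lies on its top, hinged at the far (+x) edge, with a blue tab at its near edge.
- flap_tab (a point): Centre of the blue tab at the flap's near edge: a disc 18 mm in diameter, 16 mm wide along y with flat ends to pinch from above (it may turn between the fingers), on a 10 mm wide neck; the disc's centre is 38 mm clear of the flap's edge, 188 mm from the hinge, 113 mm above the table when shut. y along the hinge, -x from hinge to tab, z out of the flap's upper face.
- flap_hinge (a point): Middle of the flap's hinge, at the far edge of the unit's top, 113 mm above the table; the flap turns about y through (within 3 mm of) this point. Axes turn with the flap.
- flap (a joint): Flap angle in rad: 0 shut (level), growing as the tab is raised, stop at 1.45. The hinge is free: it falls shut when let go.
- pointer_tip (a point): Tip of the red pointer bar, 110 mm long, 6 mm wide, 10 mm high, at the +y side of the flap, turning about the same hinge axis. Axes as the flap's: the flap is at the marked angle when its x axis is parallel to the pointer's.
- pointer (a joint): Pointer angle in rad, measured as the flap's: the angle to which the flap is to be raised (0.6 to 1.05). Stiff; stays where it is.
- jar: Frosted glass jar with steel cap, 60 mm in diameter, 85 mm high; bystander. Origin under its centre.
- toothbrush: Blue toothbrush, 180 mm long (its y), 20 mm high, lying on the table; bystander. Origin under its middle.
- pot: Small blue cream pot, 52 mm in diameter, 40 mm high; bystander. Origin under its centre.
There are look-alikes about, which are no part of the job. There is more than one size of the part that bears hanger_mid; the job needs the larger.

How it is judged:
On the way, in this order (a step that is already met when the one before it is completed fails the run):
1. the hanger sits hooked on the bare half of the rail (x of hanger_mid in the frame of rail_mid between -0.012 and 0.012 m and z of hanger_mid in the frame of rail_mid between -0.007 and 0.007 m and angle between hanger_mid's own z axis and vertical below 0.3 rad and y of hanger_mid in the frame of rail_mid between -0.14 and -0.01 m), for 0.1 s.
2. the hanger, still on the rail, is centred on the green band (x of hanger_mid in the frame of rail_mid between -0.012 and 0.012 m and z of hanger_mid in the frame of rail_mid between -0.007 and 0.007 m and angle between hanger_mid's own z axis and vertical below 0.3 rad and y of hanger_mid in the frame of band_mark between -0.012 and 0.012 m), for 0.2 s.
At the end, for the whole second after the job is handed in: The hanger hangs on the rail, let go, its centre within 12 mm of the green band's centre along the rail; the flap stands still within 0.07 rad (4 degrees) of the pointer, held there by the gripper's fingers (all of step 2 and contact force between the fingers and hanger below 0.1 N and angle between the x axis of flap_tab and the x axis of pointer_tip, either way round below 0.07 rad and value of joint flap above 0.5 rad and velocity of joint flap between -0.05 and 0.05 rad/s and contact force between the fingers and flap above 0.3 N); the arm keeps its last pose, push and grip.
It fails at once if the hanger is set down on or lifted off the marked half of the rail instead of being slid there (y of hanger_mid in the frame of rail_mid between 0 and 0.16 m and x of hanger_mid in the frame of rail_mid between -0.012 and 0.012 m and z of hanger_mid in the frame of rail_mid between 0.015 and 0.05 m).
It fails at once if the pointer is moved (distance of pointer_tip from where it was at the start of the episode above 0.01 m).
It fails at once if the jar is moved or tipped (distance of jar from where it was at the start of the episode above 0.02 m or angle between jar's own z axis and vertical above 0.4 rad).
It fails at once if the toothbrush is moved (distance of toothbrush from where it was at the start of the episode above 0.02 m).
It fails at once if the pot is moved or tipped (distance of pot from where it was at the start of the episode above 0.02 m or angle between pot's own z axis and vertical above 0.4 rad).
It also fails if it takes over 61 s, if anything falls off the work surface, if the arm or the gripper's body presses on something with over 40 N, if the wrist force passes 120 N, or if a joint passes its speed limit or range.

### The arm

A 6-joint arm with a two-finger parallel gripper is mounted at the origin on the work surface. World frame = base frame: x ahead of the robot, y to its left, z up, the work surface at z = 0. Lengths are in m, angles in rad, forces in N, time in s.
With the tool pointing down it reaches from about 0.275 to 0.825 m from the base axis. Payload 5.2 kg.
Tool frame: the origin (TCP) lies between the finger pads; the fingertips stand 19 mm ahead of it and the grasp point (between the pads) is the TCP (tip_extent is the distance from the TCP to the fingertips, in m); z points along the fingers, y is the line along which they close (so a half turn about z gives the same grasp; the last joint's range is limited). The gripper opens to 93 mm and grips with 3 to 60 N. Pads are 15 mm wide; open, the fingers measure 128 mm over their backs; the gripper's body (75 mm by 188 mm) begins 65 mm behind the grasp point.
Start: joints at [1.095, 0.259, 1.535, -0, 1.348, -0.203], TCP at [0.148, 0.53, 0.238] pointing down, gripper open.
Joint ranges: [-3.14, 3.14], [-0.91, 2.08], [0.19, 2.58], [-1.22, 4.36], [0.22, 2.71], [-3.12, 3.12]. Speed limits (rad/s): [2.57, 2.57, 3.14, 3.14, 3.14, 3.14].

### API

Orientations are given as [roll, pitch, yaw] about the fixed x, y, z axes, in that order (R = Rz(yaw) Ry(pitch) Rx(roll)).
In Python, from rig import get_obs, snapshot, get_calibration, sign_off, recognise, tip_of, tip_extent gives the robot as it stands.
- The arm moves only by the tool move_arm, never from a script. Its argument "motion" is a list of rows, each a list of 3 entries, a list of its own where there are three numbers: the shift along the tool's x, y, z each as a share of 0.04 m, from -1 to 1, then the turn, a rotation vector about the tool's x, y, z each as a share of pi/2 rad, from -1 to 1, then the gripper's target within -1 to 1 (fully open at 1, half-way at 0, shut at -1). In form: [[[x, y, z], [wx, wy, wz], jaw], ...]. A call has 1 to 20 rows; each row shifts and turns the commanded pose from where the row before left it, along the tool's axes as they then stand; what a row does not reach is not made up. A row lasts 1/8 s, in which the tool goes at most 62.5 mm and 10.7 degrees, less where a joint would pass 70% of its speed; a pose out of reach is approached as far as the arm can. A call with a number of a shift or a turn outside -1 to 1 is refused whole. A call with a gripper value outside its range is refused whole. The fingers move at their own pace and stop on an object; "grip_force" is the grip in N (left out, the last holds). Time passes only in rows, so rows that do not move let the fingers close. It gives the time, the measured TCP pose, the force, the opening and the grip force at its end, in the units of the state.
- get_obs(): the state, without advancing time (a new reading comes with each control period).
- snapshot(name): name is "side" or "top"; returns (picture, depth): 420x560x3 uint8, red, green, blue; 420x560 float32, m along the optical axis (not along the pixel's ray), 0 where there is no reading.
- get_calibration(name): a dict with "camera_matrix" (3x3 intrinsics, pixels), "position" and "rotation" of the camera in the world. Camera axes: x right, y up, looking along -z (the intrinsics and any distortion apply to the point x, -y, -z); pixel columns grow to the right and rows downward; lengths in m; the calibration is good to about 2 mm. A picture is of the moment at which its call begins. get_calibration takes no time and is no camera call.
- sign_off(): hands the job in; it is judged then, once.
Trained networks look in the newest picture that a camera, given by its name, has taken for a name from the list of things; names that differ only in an ending like _2 or _b are one class to them, and where a whole thing is asked for, a point or a joint stands for the part that bears it (a point fixed in the world has none). Each returns a list of dicts, best first, with "conf" (0 to 1); they miss things now and then, are a little off and sometimes report something else, mostly with a low value. They report only what shows in the picture. A call takes as long as a camera call. They do not tell look-alikes from the thing itself.
- recognise(camera, thing): "uv" ([column, row] in pixels, amid what is visible of it).
- tip_of(camera, thing): "uv" ([column, row] in pixels: a listed point, or the origin of a listed thing).
The state is a dict: "time": time; "q": joint angles; "dq": joint speeds; "tau": joint torques, N m; "eef_pos": TCP position; "ee_rot": TCP orientation; "wrist_force": force on the tool from outside, world axes, zero at the start; "torque": the same for the moment, N m; "gripper_width": opening from 0.0 (shut) to 1.0 (fully open); "grasp_force": force on a finger pad.
Only numpy, scipy, OpenCV 4.12 (cv2) and the standard library are available. Lean on these libraries where they do the work, as an engineer would, in place of code of your own. Each camera call takes 0.05 s, during which the arm holds its last target. There are 200 camera calls.

## Working session

There is one attempt and no reset: what is moved stays moved. The work goes in short steps, Python scripts to look and compute and a tool call to move; the robot and the scene stay as the last step left them, time stands still between calls to the robot, and variables do not carry over. Pictures are saved under pics/ and viewed, at most 10 in all, crops included, and the job is handed in when it is done.

Besides the shell and the picture viewer there is one more tool, called after "Call:" by a JSON object that holds its "op" and its "data", one argument or row to a line. move_arm: Moves the arm, as the interface text tells. Shift numbers are shares of 0.04 m and turn numbers shares of pi/2 rad, none past 1 either way. Its arguments: {"type":"object","properties":{"motion":{"type":"array"},"grip_force":{"type":"number"}},"required":["motion"]}

```bash
mkdir -p pics; cat > h.py <<'E'
import numpy as np, cv2
from rig import *
def grab(n,f=None):
    im,d=snapshot(n)
    if f: cv2.imwrite(f'pics/{f}.png',cv2.cvtColor(im,cv2.COLOR_RGB2BGR))
    return im,d
def ray(n,uv):
    c=get_calibration(n);K=np.array(c['camera_matrix']);R=np.array(c['rotation']);p=np.array(c['position'])
    r=np.linalg.inv(K)@np.array([uv[0],uv[1],1.]);return p,R@np.array([r[0],-r[1],-r[2]])
def world(n,uv,d):
    p,r=ray(n,uv);return p+r*d
def atz(n,uv,z):
    p,r=ray(n,uv);return p+r*(z-p[2])/r[2]
def dep(d,uv,k=2):
    u,v=int(round(uv[0])),int(round(uv[1]));w=d[max(0,v-k):v+k+1,max(0,u-k):u+k+1];w=w[w>0]
    return float(np.median(w)) if w.size else 0
E
python3 - <<'E'
from h import *
np.set_printoptions(precision=3,suppress=True)
ims=[]
for n in('side','top'):
    im,d=grab(n,n+'0')
    c=get_calibration(n);print(n,c)
    for t in('hanger_mid','rail_mid','band_mark','flap_tab','flap_hinge','pointer_tip','unit','jar','pot','toothbrush'):
        for r in tip_of(n,t)[:4]:
            z=dep(d,r['uv']);print(t,round(r['conf'],2),np.round(r['uv'],0),world(n,r['uv'],z))
E
```

```text
side {'camera_matrix': array([[536.36 ,   0.   , 269.871],
       [  0.   , 536.36 , 204.222],
       [  0.   ,   0.   ,   1.   ]]), 'position': array([ 0.138, -0.752,  0.956]), 'rotation': array([ 0.83 , -0.01 , -0.508])}
hanger_mid 0.6 [215. 149.] [ 0.677 -0.213  1.495]
hanger_mid 0.49 [201. 157.] [ 0.662 -0.228  1.48 ]
rail_mid 0.86 [321. 273.] [ 0.755 -0.135  1.572]
band_mark 0.54 [226. 207.] [ 0.698 -0.192  1.516]
band_mark 0.48 [302. 251.] [ 0.745 -0.145  1.563]
flap_tab 0.74 [180. 181.] [ 0.614 -0.275  1.432]
flap_hinge 0.72 [250. 165.] [ 0.78  -0.11   1.598]
pointer_tip 0.46 [213. 117.] [ 0.705 -0.185  1.523]
unit 0.9 [224. 204.] [ 0.69  -0.2    1.508]
pot 0.59 [313. 183.] [0.963 0.073 1.781]
toothbrush 0.66 [202. 271.] [ 0.635 -0.254  1.453]
toothbrush 0.42 [180. 182.] [ 0.614 -0.275  1.432]
top {'camera_matrix': array([[395.733,   0.   , 280.058],
       [  0.   , 395.733, 214.742],
       [  0.   ,   0.   ,   1.   ]]), 'position': array([0.503, 0.062, 0.993]), 'rotation': array([ 0.106,  0.012, -1.572])}
hanger_mid 0.89 [203. 238.] [1.689 1.248 2.179]
hanger_mid 0.78 [149. 233.] [1.932 1.491 2.422]
rail_mid 0.65 [413. 228.] [1.851 1.41  2.341]
band_mark 0.4 [384. 229.] [1.842 1.401 2.332]
flap_tab 0.57 [213. 287.] [1.845 1.403 2.335]
flap_hinge 0.67 [226. 202.] [1.887 1.446 2.377]
pointer_tip 0.64 [158. 220.] [1.73  1.289 2.22 ]
unit 0.7 [224. 205.] [1.884 1.443 2.374]
jar 0.92 [294. 159.] [1.966 1.524 2.456]
pot 0.77 [244. 150.] [2.033 1.592 2.523]
toothbrush 0.79 [303. 299.] [2.026 1.585 2.516]
```

```bash
sed -i "s/R=np.array(c\['rotation'\])/R=Rotation.from_euler('xyz',c['rotation']).as_matrix()/; 1a from scipy.spatial.transform import Rotation\nnp.set_printoptions(precision=3,suppress=True)" h.py
python3 - <<'E'
from h import *
for n in('side','top'):
    im,d=grab(n)
    for t in('hanger_mid','rail_mid','band_mark','flap_tab','flap_hinge','pointer_tip','unit','jar','pot','toothbrush'):
        for r in tip_of(n,t)[:4]:
            z=dep(d,r['uv']);print(n,t,round(r['conf'],2),np.round(r['uv'],0),world(n,r['uv'],z),atz(n,r['uv'],.113)[:2],atz(n,r['uv'],.15)[:2])
E
```

```text
side hanger_mid 0.41 [199. 155.] [0.521 0.293 0.12 ] [0.524 0.301] [0.507 0.255]
side rail_mid 0.65 [324. 269.] [ 0.574 -0.205  0.154] [ 0.596 -0.177] [ 0.576 -0.202]
side band_mark 0.53 [306. 254.] [ 0.564 -0.155  0.155] [ 0.586 -0.124] [ 0.566 -0.151]
side flap_tab 0.74 [186. 181.] [0.453 0.216 0.115] [0.454 0.218] [0.44  0.175]
side flap_hinge 0.6 [252. 162.] [0.665 0.273 0.055] [0.631 0.208] [0.609 0.166]
side pointer_tip 0.63 [214. 117.] [0.582 0.32  0.2  ] [0.633 0.444] [0.611 0.392]
side unit 0.64 [227. 206.] [0.512 0.112 0.093] [0.503 0.091] [0.487 0.054]
side jar 0.91 [324. 219.] [0.731 0.017 0.029] [ 0.677 -0.053] [ 0.654 -0.084]
side pot 0.81 [309. 183.] [0.768 0.148 0.033] [0.714 0.071] [0.688 0.034]
side toothbrush 0.67 [203. 272.] [0.402 0.018 0.013] [ 0.374 -0.064] [ 0.364 -0.094]
top hanger_mid 0.75 [148. 235.] [0.554 0.381 0.078] [0.552 0.369] [0.55  0.356]
top hanger_mid 0.67 [205. 241.] [0.535 0.218 0.22 ] [0.539 0.239] [0.537 0.232]
top hanger_mid 0.54 [293. 160.] [0.728 0.043 0.085] [0.721 0.043] [0.712 0.044]
top rail_mid 0.75 [411. 223.] [ 0.588 -0.255  0.002] 
[... 193 characters left out ...]

top flap_tab 0.48 [384. 230.] [ 0.56  -0.147  0.153] [ 0.563 -0.157] [ 0.561 -0.148]
top flap_hinge 0.57 [223. 202.] [0.627 0.202 0.114] [0.627 0.202] [0.622 0.196]
top flap_hinge 0.24 [205. 238.] [0.541 0.218 0.22 ] [0.547 0.24 ] [0.545 0.232]
top pointer_tip 0.43 [160. 222.] [0.574 0.316 0.196] [0.581 0.342] [0.578 0.33 ]
top unit 0.73 [229. 239.] [0.543 0.186 0.115] [0.543 0.186] [0.541 0.181]
top unit 0.23 [215. 287.] [0.438 0.214 0.121] [0.437 0.215] [0.44  0.209]
top jar 0.88 [294. 159.] [0.731 0.041 0.085] [0.724 0.042] [0.715 0.043]
top pot 0.56 [244. 148.] [0.772 0.162 0.04 ] [0.752 0.154] [0.741 0.15 ]
top toothbrush 0.56 [301. 300.] [0.399 0.022 0.008] [0.41  0.027] [0.414 0.028]
```

View pics/side0.png

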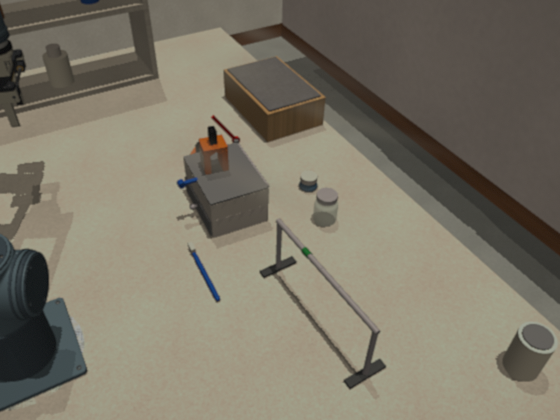

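View pics/top0.png

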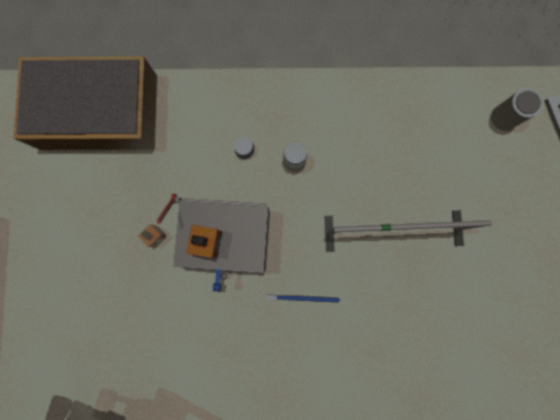

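Candidates for the hanger in the top picture: the large one on the flap at (203,241), and a small one on the table at (150,236). Also orange-ish: the red pointer at (167,208). By the description I choose (203,241), the larger one on the flap. Now I'll measure geometry and crop it.

```bash
cat >> h.py <<'E'
def cloud(n,d):
    v,u=np.mgrid[:d.shape[0],:d.shape[1]]
    c=get_calibration(n);K=np.array(c['camera_matrix']);R=Rotation.from_euler('xyz',c['rotation']).as_matrix()
    X=np.stack([(u-K[0,2])/K[0,0]*d,-(v-K[1,2])/K[1,1]*d,-d],-1)
    P=X@R.T+np.array(c['position']);P[d<=0]=np.nan;return P
def box(P,lo,hi): return np.all((P>lo)&(P<hi),axis=-1)
def yawrect(pts):
    r=cv2.minAreaRect((pts[:,:2]*1000).astype(np.float32));return np.round(r[0],1),np.round(r[1],1),round(r[2],1)
def line(P):
    m=np.median(P,0);_,_,V=np.linalg.svd(P-m);return m,V[0]
E
python3 - <<'E'
from h import *
for n in('top','side'):
    im,d=grab(n);P=cloud(n,d);hsv=cv2.cvtColor(im,cv2.COLOR_RGB2HSV)
    H,S,V=[hsv[...,i].astype(int) for i in range(3)]
    m=box(P,[.4,-.5,.142],[.75,.05,.162]);Q=P[m]
    f=np.polyfit(Q[:,1],Q[:,0],1);print(n,'rail n',len(Q),'x=a*y+b',f,'y',np.percentile(Q[:,1],[0,1,99,100]),'zmed',np.median(Q[:,2]))
    g=m&(H>40)&(H<85)&(S>110);print(' band',g.sum(),P[g].mean(0) if g.any() else'',np.ptp(P[g][:,1]) if g.any() else '')
    o=box(P,[.45,.1,.16],[.65,.3,.19]);print(' body',o.sum(),yawrect(P[o]) if o.sum()>5 else'',np.nanmean(P[o],0))
    o=box(P,[.45,.1,.165],[.65,.3,.24])
    ob=o&(H<18)&(S>120);gt=box(P,[.45,.1,.2],[.65,.3,.24]);print(' top grip',gt.sum(),yawrect(P[gt]),P[gt].mean(0)); print(' orange',yawrect(P[ob]),np.percentile(P[ob],[2,98],axis=0))
    fl=box(P,[.4,.05,.105],[.7,.35,.125]);fl2=fl&(S<60);print(' flap',yawrect(P[fl2]))
    b=box(P,[.4,.1,.09],[.6,.3,.14])&(H>95)&(H<130)&(S>120);print(' tab',b.sum(),P[b].mean(0),np.percentile(P[b],[2,98],axis=0))
    r=box(P,[.5,.25,.07],[.7,.45,.28])&((H<8)|(H>170))&(S>120);Q=P[r];mm,v=line(Q);print(' pointer',r.sum(),mm,v,np.percentile(Q,[2,98],axis=0),'ang',np.arctan2(abs(v[2]),np.hypot(v[0],v[1])))
    bgr=cv2.cvtColor(im,cv2.COLOR_RGB2BGR)
    c=bgr[180:310,120:290] if n=='top' else bgr[90:250,130:300]
    cv2.imwrite(f'pics/c_{n}.png',cv2.resize(c,None,fx=2.3,fy=2.3,interpolation=cv2.INTER_CUBIC))
a=[cv2.imread(f'pics/c_{n}.png') for n in('top','side')];h=max(x.shape[0] for x in a)
cv2.imwrite('pics/crop1.png',np.hstack([cv2.copyMakeBorder(x,0,h-x.shape[0],0,0,0) for x in a]))
E
```

```text
top rail n 909 x=a*y+b [-0.042  0.56 ] y [-0.375 -0.371 -0.046 -0.043] zmed 0.1549394647042559
 band 20 [ 0.566 -0.152  0.158] 0.012826226316034472
 body 284 (array([536.7, 230.7]), array([54.2, 62.3]), 80.0) [0.535 0.225 0.186]
 top grip 145 (array([536.7, 231. ]), array([26.8, 17.7]), 78.9) [0.536 0.229 0.227]
 orange (array([535.5, 230.9]), array([54.1, 59.8]), 80.2) [[0.505 0.202 0.175]
 [0.564 0.258 0.229]]
 flap (array([534.7, 212.2]), array([214.2, 209.5]), 86.0)
 tab 83 [0.452 0.211 0.117] [[0.434 0.206 0.112]
 [0.475 0.217 0.123]]
 pointer 55 [0.617 0.313 0.148] [-0.583  0.04   0.812] [[0.575 0.309 0.118]
 [0.642 0.318 0.204]] ang 0.9469798605475669
side rail n 966 x=a*y+b [-0.043  0.558] y [-0.373 -0.371 -0.045 -0.041] zmed 0.15478898961106963
 band 34 [ 0.564 -0.15   0.157] 0.016286892568235456
 body 262 (array([535.4, 230.7]), array([56. , 61.3]), 79.5) [0.528 0.217 0.178]
 top grip 141 (array([535.9, 232.6]), array([31.5, 18.4]), 81.5) [0.534 0.227 0.221]
 orange (array([535.9, 231.9]), array([55.9, 60.5]), 77.8) [[0.507 0.202 0.17 ]
 [0.566 0.26  0.207]]
 flap (array([530.4, 217.6]), array([226. , 202.3]), 85.9)
 tab 84 [0.452 0.212 0.117] [[0.433 0.206 0.111]
 [0.477 0.221 0.124]]
 pointer 79 [0.608 0.316 0.157] [ 0.577 -0.04  -0.815] [[0.576 0.309 0.12 ]
 [0.639 0.32  0.204]] ang 0.9534314429021713
```

View pics/crop1.png

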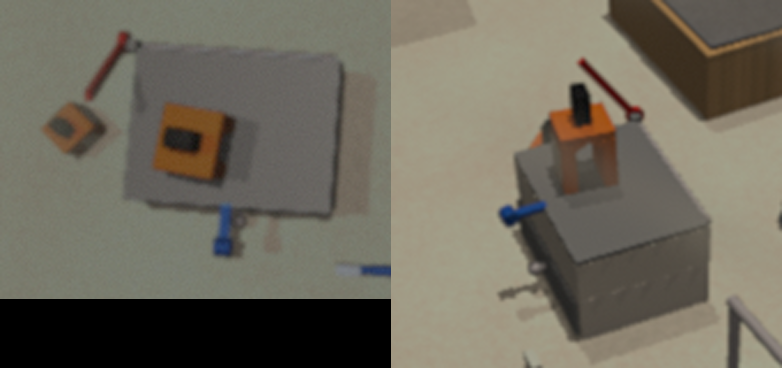

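The crop shows the large hanger on the flap with its grip at crop (182,140), and the small one clearly on the table at (74,128). The choice stands. Next, the first reach.

```bash
cat >> h.py <<'E'
def plan(pos,yaw_deg,pitch_deg=0):
    """tool-frame shift (units of .04) and turn (units of pi/2); tool y (closing line) at yaw_deg to world +x"""
    o=get_obs();R=Rotation.from_euler('xyz',o['ee_rot'])
    c=[]
    for k in(0,180):
        a=np.radians(yaw_deg+k);y=np.array([np.cos(a),np.sin(a),0]);z=np.array([0,0,-1.])
        T=Rotation.from_matrix(np.stack([np.cross(y,z),y,z],1));w=(R.inv()*T).as_rotvec();c.append((np.linalg.norm(w),w))
    w=min(c,key=lambda t:t[0])[1]
    print('t',round(o['time'],2),'pos',o['eef_pos'],'rot',o['ee_rot'],'q6',round(o['q'][5],2),'w',round(o['gripper_width'],2),'gf',o['grasp_force'])
    for p in np.atleast_2d(pos): print(' shift',R.inv().apply(p-o['eef_pos'])/.04)
    print(' turn',w/(np.pi/2),'R cols x,y,z:',R.as_matrix().T.round(2).tolist())
E
python3 -c "
from h import *
plan([.5365,.2305,.31],-10.3)
n='side'
im,d=grab(n);P=cloud(n,d);q=P[box(P,[.38,.1,.02],[.455,.3,.105])];print(len(q),np.percentile(q,[2,50,98],axis=0) if len(q) else '')"
```

```text
t 2.3 pos [0.148 0.53  0.238] rot [ 3.142 -0.     2.869] q6 -0.2 w 1.0 gf 0.0
 shift [-11.364  -4.587  -1.809]
 turn [-0.    -0.     0.941] R cols x,y,z: [[-0.96, 0.27, 0.0], [0.27, 0.96, 0.0], [-0.0, 0.0, -1.0]]
22 [[0.402 0.101 0.02 ]
 [0.424 0.158 0.024]
 [0.455 0.215 0.104]]
```

Call:
{"op": "move_arm", "data": {
  "motion": [
    [[0, 0, -1], [0, 0, 0.1], 1],
    [[0, 0, -0.8], [0, 0, 0.105], 1],
    [[0, 0, 0], [0, 0, 0.105], 1],
    [[0, 0, 0], [0, 0, 0.105], 1],
    [[0, 0, 0], [0, 0, 0.105], 1],
    [[0, 0, 0], [0, 0, 0.105], 1],
    [[0, 0, 0], [0, 0, 0.105], 1],
    [[0, 0, 0], [0, 0, 0.105], 1],
    [[0, 0, 0], [0, 0, 0.106], 1],
    [[0, 0, 0], [0, 0, 0], 1]
  ]
}}

```text
time: 3.6
eef_pos: [0.1482, 0.5297, 0.3096]
ee_rot: [-3.142, 0.0, 1.392]
wrist_force: [0.2, -0.2, 0.0]
gripper_width: 1.003
grasp_force: 0.0
```

```bash
python3 -c "
from h import *
plan([[.5365,.2305,.31],[.5365,.2305,.2135]],-10.3)"
```

```text
t 3.6 pos [0.148 0.53  0.31 ] rot [-3.142  0.     1.392] q6 1.27 w 1.0 gf 0.0
 shift [-5.635 10.883 -0.009]
 shift [-5.635 10.883  2.404]
 turn [-0.     0.     0.001] R cols x,y,z: [[0.18, 0.98, -0.0], [0.98, -0.18, -0.0], [-0.0, -0.0, -1.0]]
```

Call:
{"op": "move_arm", "data": {
  "motion": [
    [[-0.47, 0.907, 0], [0, 0, 0], 1],
    [[-0.47, 0.907, 0], [0, 0, 0], 1],
    [[-0.47, 0.907, 0], [0, 0, 0], 1],
    [[-0.47, 0.907, 0], [0, 0, 0], 1],
    [[-0.47, 0.907, 0], [0, 0, 0], 1],
    [[-0.47, 0.907, 0], [0, 0, 0], 1],
    [[-0.47, 0.907, 0], [0, 0, 0], 1],
    [[-0.47, 0.907, 0], [0, 0, 0], 1],
    [[-0.47, 0.907, 0], [0, 0, 0], 1],
    [[-0.47, 0.907, 0], [0, 0, 0], 1],
    [[-0.47, 0.907, 0], [0, 0, 0], 0.2],
    [[-0.47, 0.907, 0], [0, 0, 0], 0.2],
    [[0, 0, 0], [0, 0, 0], 0.2]
  ]
}}

```text
time: 5.22
eef_pos: [0.5379, 0.2277, 0.3089]
ee_rot: [-3.141, 0.001, 1.391]
wrist_force: [-0.2, 0.4, 0.5]
gripper_width: 0.727
grasp_force: 0.0
```

```bash
python3 -c "
from h import *
plan([[.5365,.2305,.2145]],-10.3)
im,d=grab('side','approach')"
```

```text
t 5.22 pos [0.538 0.228 0.309] rot [-3.141  0.001  1.391] q6 0.39 w 0.73 gf 0.0
 shift [ 0.064 -0.046  2.359]
 turn [-0.  0. -0.] R cols x,y,z: [[0.18, 0.98, -0.0], [0.98, -0.18, -0.0], [-0.0, -0.0, -1.0]]
```

View pics/approach.png

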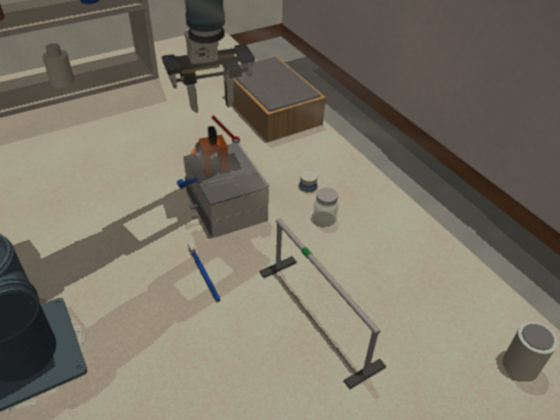

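The gripper is straight above the hanger grip (212,135), jaws astride it. Descend, close, lift.

Call:
{"op": "move_arm", "data": {
  "motion": [
    [[0.06, -0.03, 0.6], [0, 0, 0], 0.2],
    [[0, 0, 0.6], [0, 0, 0], 0.2],
    [[0, 0, 0.6], [0, 0, 0], 0.2],
    [[0, 0, 0.5], [0, 0, 0], 0.2],
    [[0, 0, 0], [0, 0, 0], 0.2],
    [[0, 0, 0], [0, 0, 0], -1],
    [[0, 0, 0], [0, 0, 0], -1],
    [[0, 0, 0], [0, 0, 0], -1],
    [[0, 0, 0], [0, 0, 0], -1],
    [[0, 0, 0], [0, 0, 0], -1],
    [[0, 0, 0], [0, 0, 0], -1]
  ],
  "grip_force": 35
}}

```text
time: 6.65
eef_pos: [0.5355, 0.2323, 0.2178]
ee_rot: [3.141, -0.0, 1.391]
wrist_force: [0.6, 0.4, 1.5]
gripper_width: 0.191
grasp_force: 35.0
```

Call:
{"op": "move_arm", "data": {
  "motion": [
    [[0, 0, -0.5], [0, 0, 0], -1],
    [[0, 0, -0.8], [0, 0, 0], -1],
    [[0, 0, -0.9], [0, 0, 0], -1],
    [[0, 0, -0.8], [0, 0, -0.047], -1],
    [[0, 0, 0], [0, 0, -0.047], -1],
    [[0, 0, 0], [0, 0, -0.047], -1],
    [[0, 0, 0], [0, 0, 0], -1]
  ]
}}

```text
time: 7.52
eef_pos: [0.5351, 0.2322, 0.3372]
ee_rot: [-3.141, 0.0, 1.611]
wrist_force: [-0.5, -0.7, -1.2]
gripper_width: 0.194
grasp_force: 35.0
```

```bash
python3 -c "
from h import *
plan([[.5695,-.253,.335],[.5695,-.253,.1945]],2.4)
n='side';im,d=grab(n);P=cloud(n,d);hsv=cv2.cvtColor(im,cv2.COLOR_RGB2HSV);H,S=hsv[...,0].astype(int),hsv[...,1].astype(int)
o=box(P,[.45,.1,.18],[.65,.3,.36])&(H<18)&(S>120);print(o.sum(),yawrect(P[o]),np.percentile(P[o],[2,98],axis=0))"
```

```text
t 7.53 pos [0.535 0.232 0.337] rot [-3.141  0.     1.611] q6 0.18 w 0.19 gf 34.98894810676575
 shift [-12.156   0.367   0.056]
 shift [-12.155   0.37    3.569]
 turn [-0.001  0.    -0.001] R cols x,y,z: [[-0.04, 1.0, -0.0], [1.0, 0.04, -0.0], [-0.0, -0.0, -1.0]]
735 (array([535.1, 231.2]), array([63.4, 55.1]), 2.6) [[0.505 0.205 0.244]
 [0.563 0.25  0.313]]
```

Call:
{"op": "move_arm", "data": {
  "motion": [
    [[-0.5, 0.03, 0], [0, 0, 0], -1],
    [[-0.9, 0.03, 0], [0, 0, 0], -1],
    [[-0.9, 0.03, 0], [0, 0, 0], -1],
    [[-0.9, 0.03, 0], [0, 0, 0], -1],
    [[-0.9, 0.03, 0], [0, 0, 0], -1],
    [[-0.9, 0.03, 0], [0, 0, 0], -1],
    [[-0.9, 0.03, 0], [0, 0, 0], -1],
    [[-0.9, 0.03, 0], [0, 0, 0], -1],
    [[-0.9, 0.03, 0], [0, 0, 0], -1],
    [[-0.9, 0.03, 0], [0, 0, 0], -1],
    [[-0.9, 0.03, 0], [0, 0, 0], -1],
    [[-0.9, 0.03, 0], [0, 0, 0], -1],
    [[-0.9, 0.01, 0], [0, 0, 0], -1],
    [[-0.9, 0, 0], [0, 0, 0], -1],
    [[-0.86, 0, 0], [0, 0, 0], -1],
    [[0, 0, 0], [0, 0, 0], -1],
    [[0, 0, 0], [0, 0, 0], -1]
  ]
}}

```text
time: 9.7
eef_pos: [0.571, -0.2893, 0.3374]
ee_rot: [-3.141, -0.001, 1.611]
wrist_force: [-0.7, -0.2, -1.3]
gripper_width: 0.19
grasp_force: 35.0
```

```bash
python3 -c "
from h import *
plan([[.5695,-.253,.1945]],2.4)
n='side';im,d=grab(n);P=cloud(n,d);hsv=cv2.cvtColor(im,cv2.COLOR_RGB2HSV);H,S=hsv[...,0].astype(int),hsv[...,1].astype(int)
o=box(P,[.45,-.35,.18],[.65,-.15,.36])&(H<18)&(S>120);print(o.sum(),yawrect(P[o]),np.percentile(P[o],[2,98],axis=0))
m=box(P,[.4,-.5,.142],[.75,.05,.162]);Q=P[m];f=np.polyfit(Q[:,1],Q[:,0],1);print(f,np.polyval(f,-.253))"
```

```text
t 9.7 pos [ 0.571 -0.289  0.337] rot [-3.141 -0.001  1.611] q6 -0.68 w 0.19 gf 34.98954892158508
 shift [ 0.905 -0.     3.573]
 turn [-0.    -0.001 -0.001] R cols x,y,z: [[-0.04, 1.0, 0.0], [1.0, 0.04, -0.0], [-0.0, 0.0, -1.0]]
1229 (array([ 569.8, -289. ]), array([60.3, 53.6]), 2.8) [[ 0.541 -0.315  0.244]
 [ 0.598 -0.267  0.313]]
[-0.043  0.558] 0.5688577791744168
```

Call:
{"op": "move_arm", "data": {
  "motion": [
    [[0, 0, 0.5], [0, 0, 0], -1],
    [[0, 0, 0.6], [0, 0, 0], -1],
    [[0, 0, 0.5], [0, 0, 0], -1],
    [[0, 0, 0.5], [0, 0, 0], -1],
    [[0, 0, 0.5], [0, 0, 0], -1],
    [[0, 0, 0.4], [0, 0, 0], -1],
    [[0, 0, 0.3], [0, 0, 0], -1],
    [[0, 0, 0.15], [0, 0, 0], -1],
    [[0, 0, 0.05], [0, 0, 0], -1],
    [[0, 0, 0], [0, 0, 0], -1],
    [[0, 0, 0], [0, 0, 0], -1]
  ]
}}

```text
time: 11.12
eef_pos: [0.5719, -0.2893, 0.1983]
ee_rot: [3.141, 0.001, 1.612]
wrist_force: [-0.2, 0.4, -1.2]
gripper_width: 0.189
grasp_force: 35.0
```

```bash
cat > look.py <<'E'
from h import *
o=get_obs();print(o['eef_pos'],o['wrist_force'])
for n in('side','top'):
    im,d=grab(n);P=cloud(n,d);hsv=cv2.cvtColor(im,cv2.COLOR_RGB2HSV);H,S=hsv[...,0].astype(int),hsv[...,1].astype(int)
    o=box(P,[.45,-.35,.08],[.65,-.05,.3])&(H<18)&(S>120)
    if o.sum()>10:print(n,'hanger',o.sum(),yawrect(P[o]),np.percentile(P[o],[2,98],axis=0))
    g=box(P,[.4,-.5,.142],[.75,.05,.165])&(H>40)&(H<85)&(S>90)
    if g.sum():print(n,'band',g.sum(),P[g].mean(0),np.percentile(P[g],[0,100],axis=0)[:,1])
E
python3 look.py
```

```text
[ 0.572 -0.289  0.198] [-0.182  0.388 -1.174]
side hanger 868 (array([ 551.9, -313.5]), array([95.8, 73.6]), 51.3) [[ 0.542 -0.315  0.106]
 [ 0.599 -0.267  0.177]]
side band 4 [ 0.565 -0.142  0.157] [-0.144 -0.14 ]
top hanger 482 (array([ 570.3, -282. ]), array([61.4, 44. ]), 7.8) [[ 0.542 -0.296  0.113]
 [ 0.599 -0.262  0.177]]
top band 33 [ 0.566 -0.152  0.157] [-0.158 -0.145]
```

Call:
{"op": "move_arm", "data": {
  "motion": [
    [[0, 0, 0.05], [0, 0, 0], -1],
    [[0, 0, 0.04], [0, 0, 0], -1],
    [[0, 0, 0], [0, 0, 0], -1],
    [[0, 0, 0], [0, 0, 0], -1]
  ]
}}

```text
time: 11.72
eef_pos: [0.5719, -0.2891, 0.1944]
ee_rot: [3.141, 0.0, 1.612]
wrist_force: [-0.8, 0.3, 0.1]
gripper_width: 0.189
grasp_force: 35.0
```

Call:
{"op": "move_arm", "data": {
  "motion": [
    [[0.2, 0, 0], [0, 0, 0], -1],
    [[0.3, 0, 0], [0, 0, 0], -1],
    [[0.3, 0, 0], [0, 0, 0], -1],
    [[0.3, 0, 0], [0, 0, 0], -1],
    [[0.3, 0, 0], [0, 0, 0], -1],
    [[0.3, 0, 0], [0, 0, 0], -1],
    [[0.3, 0, 0], [0, 0, 0], -1],
    [[0.3, 0, 0], [0, 0, 0], -1],
    [[0.3, 0, 0], [0, 0, 0], -1],
    [[0.3, 0, 0], [0, 0, 0], -1],
    [[0.3, 0, 0], [0, 0, 0], -1],
    [[0.2, 0, 0], [0, 0, 0], -1],
    [[0.05, 0, 0], [0, 0, 0], -1],
    [[0, 0, 0], [0, 0, 0], -1],
    [[0, 0, 0], [0, 0, 0], -1]
  ]
}}

```text
time: 13.6
eef_pos: [0.5661, -0.1508, 0.1943]
ee_rot: [3.141, -0.001, 1.612]
wrist_force: [0.7, -1.1, 5.8]
gripper_width: 0.194
grasp_force: 35.0
```

```bash
python3 look.py; python3 -c "
from h import *
grab('side','slid')"
```

```text
[ 0.566 -0.151  0.194] [ 0.667 -1.143  5.75 ]
side hanger 728 (array([ 558.1, -158.3]), array([57.9, 74.5]), 46.6) [[ 0.536 -0.177  0.103]
 [ 0.593 -0.128  0.171]]
top hanger 328 (array([ 563.7, -131.5]), array([58.4, 28.4]), 2.9) [[ 0.536 -0.143  0.117]
 [ 0.592 -0.121  0.216]]
```

View pics/slid.png

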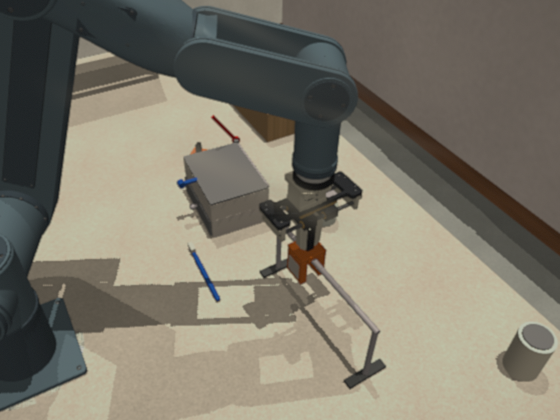

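The hanger is seated on the rail over the band (orange at (306,258)), centre y ≈ -0.152 against the band's -0.151. Let go and rise.

Call:
{"op": "move_arm", "data": {
  "motion": [
    [[0, 0, 0], [0, 0, 0], -0.4],
    [[0, 0, 0], [0, 0, 0], 0],
    [[0, 0, 0], [0, 0, 0], 0.2],
    [[0, 0, 0], [0, 0, 0], 0.2],
    [[0, 0, 0], [0, 0, 0], 0.2],
    [[0, 0, -0.3], [0, 0, 0], 0.2],
    [[0, 0, -0.6], [0, 0, 0], 0.2],
    [[0, 0, -0.8], [0, 0, 0], 0.2],
    [[0, 0, -0.9], [0, 0, 0], 0.2],
    [[0, 0, -0.9], [0, 0, 0], 0.2],
    [[0, 0, 0], [0, 0, 0], 0.2]
  ]
}}

```text
time: 15.12
eef_pos: [0.5673, -0.1517, 0.3385]
ee_rot: [3.135, 0.004, 1.612]
wrist_force: [-0.6, -0.5, 0.3]
gripper_width: 0.6
grasp_force: 0.0
```

```bash
python3 look.py; python3 -c "
from h import *
plan([[.442,.2115,.30],[.442,.2115,.116]],86)"
```

```text
[ 0.567 -0.152  0.339] [-0.611 -0.494  0.263]
side hanger 809 (array([ 565.9, -163.7]), array([61.3, 82. ]), 1.9) [[ 0.536 -0.177  0.103]
 [ 0.594 -0.128  0.176]]
top hanger 624 (array([ 565.1, -150.3]), array([57.3, 52.5]), 3.1) [[ 0.538 -0.175  0.124]
 [ 0.592 -0.124  0.207]]
t 15.22 pos [ 0.566 -0.151  0.334] rot [3.141 0.    1.612] q6 -0.49 w 0.6 gf 0.0
 shift [ 9.187 -2.722  0.855]
 shift [ 9.189 -2.725  5.455]
 turn [ 0.     0.001 -0.929] R cols x,y,z: [[-0.04, 1.0, -0.0], [1.0, 0.04, 0.0], [0.0, -0.0, -1.0]]
```

Call:
{"op": "move_arm", "data": {
  "motion": [
    [[0.9, -0.27, 0], [0, 0, 0], 0.2],
    [[0.92, -0.27, 0], [0, 0, 0], 0.2],
    [[0.92, -0.27, 0], [0, 0, 0], 0.2],
    [[0.92, -0.27, 0], [0, 0, 0], 0.2],
    [[0.92, -0.27, 0], [0, 0, 0], 0.2],
    [[0.92, -0.27, 0], [0, 0, 0], 0.2],
    [[0.92, -0.27, 0], [0, 0, 0], 0.2],
    [[0.92, -0.27, 0], [0, 0, 0], 0.2],
    [[0.92, -0.27, 0], [0, 0, 0], 0.2],
    [[0.92, -0.29, 0], [0, 0, 0], 0.2],
    [[0, 0, 0.4], [0, 0, -0.103], 0.2],
    [[0, 0, 0.4], [0, 0, -0.103], 0.2],
    [[0, 0, 0], [0, 0, -0.103], 0.2],
    [[0, 0, 0], [0, 0, -0.103], 0.2],
    [[0, 0, 0], [0, 0, -0.103], 0.2],
    [[0, 0, 0], [0, 0, -0.103], 0.2],
    [[0, 0, 0], [0, 0, -0.103], 0.2],
    [[0, 0, 0], [0, 0, -0.103], 0.2],
    [[0, 0, 0], [0, 0, -0.105], 0.2],
    [[0, 0, 0], [0, 0, 0], 0.2]
  ]
}}

```text
time: 17.73
eef_pos: [0.4414, 0.2111, 0.3008]
ee_rot: [-3.141, -0.003, 3.07]
wrist_force: [-0.1, -0.0, -0.1]
gripper_width: 0.602
grasp_force: 0.0
```

```bash
python3 -c "
from h import *
plan([[.442,.2115,.116]],86)
for n in('side','top'):
    im,d=grab(n);P=cloud(n,d);hsv=cv2.cvtColor(im,cv2.COLOR_RGB2HSV);H,S,V=[hsv[...,i].astype(int) for i in range(3)]
    b=box(P,[.4,.1,.09],[.6,.3,.14])&(H>95)&(H<130)&(S>120);
    if b.sum():
        Q=P[b];print(n,b.sum(),np.percentile(Q,[2,98],axis=0)); q=Q[Q[:,0]<.45]; print('disc',len(q),np.percentile(q,[3,50,97],axis=0))
    r=box(P,[.5,.25,.07],[.7,.45,.28])&((H<8)|(H>170))&(S>120);Q=P[r]
    if r.sum()>10: mm,v=line(Q);print(' pointer',r.sum(),mm,v,'ang',np.arctan2(abs(v[2]),np.hypot(v[0],v[1])))
    q=P[box(P,[.38,.15,.02],[.46,.27,.1])];print('low stuff',len(q),np.percentile(q,[2,50,98],axis=0) if len(q) else '')
    print([(r['conf'],r['uv'],atz(n,r['uv'],.113)) for r in tip_of(n,'flap_tab')[:2]])
"
```

```text
t 17.73 pos [0.441 0.211 0.301] rot [-3.141 -0.003  3.07 ] q6 -1.28 w 0.6 gf 0.0
 shift [-0.027  0.016  4.619]
 turn [-0.    -0.002 -0.001] R cols x,y,z: [[-1.0, 0.07, 0.0], [0.07, 1.0, -0.0], [-0.0, -0.0, -1.0]]
side 78 [[0.433 0.205 0.112]
 [0.477 0.22  0.123]]
disc 35 [[0.432 0.205 0.113]
 [0.439 0.208 0.12 ]
 [0.449 0.216 0.123]]
 pointer 79 [0.608 0.315 0.157] [ 0.577 -0.032 -0.816] ang 0.9544559357559577
low stuff 22 [[0.453 0.204 0.026]
 [0.456 0.211 0.033]
 [0.459 0.219 0.04 ]]
[(0.72, [179.2, 183.0], array([0.437, 0.22 , 0.113]))]
top 19 [[0.464 0.207 0.112]
 [0.475 0.214 0.117]]Traceback (most recent call last):
  File "<string>", line 8, in <module>
    Q=P[b];print(n,b.sum(),np.percentile(Q,[2,98],axis=0)); q=Q[Q[:,0]<.45]; print('disc',len(q),np.percentile(q,[3,50,97],axis=0))
                                                                                                 ~~~~~~~~~~~~~^^^^^^^^^^^^^^^^^^^^
    return _quantile_unchecked(
        a, q, axis, out, overwrite_input, method, keepdims, weights)
    return _ureduce(a,
                    func=_quantile_ureduce_func,
    ...<5 lines>...
                    overwrite_input=overwrite_input,
                    method=method)
    r = func(a, **kwargs)
    result = _quantile(arr,
                       quantiles=q,
    ...<2 lines>...
                       out=out,
                       weights=wgt)
    slices_having_nans = np.isnan(arr[-1, ...])
                                  ~~~^^^^^^^^^
IndexError: index -1 is out of bounds for axis 0 with size 0
```

Call:
{"op": "move_arm", "data": {
  "motion": [
    [[-0.02, 0, 0.7], [0, 0, 0], 0.2],
    [[0, 0, 0.9], [0, 0, 0], 0.2],
    [[0, 0, 0.9], [0, 0, 0], 0.2],
    [[0, 0, 0.9], [0, 0, 0], 0.2],
    [[0, 0, 0.7], [0, 0, 0], 0.2],
    [[0, 0, 0.5], [0, 0, 0], 0.2],
    [[0, 0, 0], [0, 0, 0], 0.2],
    [[0, 0, 0], [0, 0, 0], -1],
    [[0, 0, 0], [0, 0, 0], -1],
    [[0, 0, 0], [0, 0, 0], -1],
    [[0, 0, 0], [0, 0, 0], -1],
    [[0, 0, 0], [0, 0, 0], -1],
    [[0, 0, 0], [0, 0, 0], -1]
  ],
  "grip_force": 25
}}

```text
time: 19.5
eef_pos: [0.4434, 0.2141, 0.1186]
ee_rot: [3.136, 0.001, 3.07]
wrist_force: [-0.1, 12.9, -0.8]
gripper_width: 0.169
grasp_force: 25.0
```

```bash
cat > arc.py <<'E'
from h import *
o=get_obs();p=o['eef_pos'];print(p,o['gripper_width'])
u=np.array([np.cos(np.radians(-4)),np.sin(np.radians(-4)),0])
h=np.array([.442,.2115,0])+.188*u;h[2]=.113;print('hinge',h)
R=Rotation.from_euler('xyz',o['ee_rot']);r=p-h;a0=np.arctan2(r[2],-r@u);L=np.hypot(r[2],r@u);print('a0',a0,'L',L)
prev=p
for a in np.linspace(a0,a0+.95,17)[1:]:
    q=h+L*(-np.cos(a)*u+np.sin(a)*np.array([0,0,1]))+(r@np.cross([0,0,1],u))*np.cross([0,0,1],u)
    print(round(a-a0,3),(R.inv().apply(q-prev)/.04).round(2),q);prev=q
E
python3 arc.py
```

```text
[0.443 0.214 0.119] 0.16883848667811502
hinge [0.63  0.198 0.113]
a0 0.02997943433085308 L 0.18688429203160242
0.059 [-0.02  0.   -0.28] [0.444 0.214 0.13 ]
0.119 [-0.03  0.   -0.28] [0.445 0.214 0.141]
0.178 [-0.05  0.   -0.27] [0.447 0.214 0.152]
0.238 [-0.07  0.   -0.27] [0.45  0.214 0.162]
0.297 [-0.08  0.   -0.27] [0.453 0.213 0.173]
0.356 [-0.1   0.   -0.26] [0.457 0.213 0.183]
0.416 [-0.11  0.   -0.25] [0.462 0.213 0.194]
0.475 [-0.13  0.   -0.25] [0.467 0.213 0.203]
0.534 [-0.14  0.   -0.24] [0.472 0.212 0.213]
0.594 [-0.16  0.   -0.23] [0.478 0.212 0.222]
0.653 [-0.17  0.   -0.22] [0.485 0.211 0.231]
0.712 [-0.18  0.   -0.21] [0.492 0.211 0.239]
0.772 [-0.19  0.   -0.2 ] [0.5   0.21  0.247]
0.831 [-0.21  0.   -0.19] [0.508 0.21  0.255]
0.891 [-0.22  0.   -0.17] [0.517 0.209 0.262]
0.95 [-0.23  0.   -0.16] [0.526 0.208 0.268]
```

Call:
{"op": "move_arm", "data": {
  "motion": [
    [[0, 0.07, 0], [0, 0, 0], -1],
    [[-0.02, 0, -0.28], [0, 0, 0], -1],
    [[-0.03, 0, -0.28], [0, 0, 0], -1],
    [[-0.05, 0, -0.27], [0, 0, 0], -1],
    [[-0.07, 0, -0.27], [0, 0, 0], -1],
    [[-0.08, 0, -0.27], [0, 0, 0], -1],
    [[-0.1, 0, -0.26], [0, 0, 0], -1],
    [[-0.11, 0, -0.25], [0, 0, 0], -1],
    [[-0.13, 0, -0.25], [0, 0, 0], -1],
    [[-0.14, 0, -0.24], [0, 0, 0], -1],
    [[-0.16, 0, -0.23], [0, 0, 0], -1],
    [[0, 0, 0], [0, 0, 0], -1],
    [[0, 0, 0], [0, 0, 0], -1]
  ]
}}

```text
time: 21.12
eef_pos: [0.4782, 0.2119, 0.2222]
ee_rot: [3.141, -0.0, 3.071]
wrist_force: [-0.2, 6.2, -1.6]
gripper_width: 0.164
grasp_force: 25.0
```

```bash
cat > ang.py <<'E'
from h import *
import sys
o=get_obs();p=o['eef_pos'];print(o['time'],p,o['gripper_width'],o['wrist_force'])
for n in('side','top'):
    im,d=grab(n,(sys.argv[1] if n=='side' and len(sys.argv)>1 else None));P=cloud(n,d);hsv=cv2.cvtColor(im,cv2.COLOR_RGB2HSV);H,S,V=[hsv[...,i].astype(int) for i in range(3)]
    r=box(P,[.5,.25,.07],[.7,.45,.28])&((H<8)|(H>170))&(S>120);Q=P[r]
    if r.sum()>10: mm,v=line(Q);print(n,' pointer',r.sum(),v,'ang',np.arctan2(abs(v[2]),np.hypot(v[0],v[1])))
    m=box(P,[.52,.11,.13],[.63,.29,.27])&(S<70);Q=P[m]
    if m.sum()>50:
        best=None;g=np.random.default_rng(0)
        for _ in range(300):
            s=Q[g.choice(len(Q),3,False)];nn=np.cross(s[1]-s[0],s[2]-s[0]);L=np.linalg.norm(nn)
            if L<1e-7: continue
            nn/=L;k=abs((Q-s[0])@nn)<.003
            if best is None or k.sum()>best.sum(): best=k
        q=Q[best];nn=np.linalg.svd(q-q.mean(0))[2][2];nn*=np.sign(nn[2]);print(n,' flap',best.sum(),len(Q),nn,'ang',np.arctan2(np.hypot(nn[0],nn[1]),nn[2]))
E
python3 ang.py
```

```text
21.125 [0.478 0.212 0.222] 0.16439635820945375 [-0.195  6.226 -1.608]
side  pointer 58 [ 0.592 -0.038 -0.805] ang 0.9355728535489236
side  flap 1076 1083 [ 0.558 -0.04   0.829] ang 0.593740627047104
top  pointer 61 [-0.58   0.033  0.814] ang 0.9515061230758775
top  flap 2773 2797 [ 0.558 -0.038  0.829] ang 0.5929637289054143
```

Call:
{"op": "move_arm", "data": {
  "motion": [
    [[-0.17, 0.01, -0.22], [0, 0, 0], -1],
    [[-0.18, 0.01, -0.21], [0, 0, 0], -1],
    [[-0.19, 0, -0.2], [0, 0, 0], -1],
    [[-0.21, 0, -0.19], [0, 0, 0], -1],
    [[-0.22, 0, -0.17], [0, 0, 0], -1],
    [[-0.23, 0, -0.16], [0, 0, 0], -1],
    [[0, 0, 0], [0, 0, 0], -1],
    [[0, 0, 0], [0, 0, 0], -1],
    [[0, 0, 0], [0, 0, 0], -1],
    [[0, 0, 0], [0, 0, 0], -1]
  ]
}}

```text
time: 22.48
eef_pos: [0.5263, 0.2087, 0.268]
ee_rot: [-3.141, -0.0, 3.071]
wrist_force: [-2.3, -1.9, 2.7]
gripper_width: 0.17
grasp_force: 25.0
```

```bash
python3 ang.py final; python3 look.py
```

```text
22.475 [0.526 0.209 0.268] 0.1697773952341043 [-2.322 -1.898  2.693]
side  pointer 36 [ 0.609 -0.008 -0.793] ang 0.915900036734172
side  flap 494 526 [ 0.804 -0.058  0.591] ang 0.9378843678609259
top  flap 1233 1241 [ 0.808 -0.055  0.587] ang 0.9438433850173766
[0.526 0.209 0.268] [-2.308 -1.224  0.511]
side hanger 819 (array([ 566. , -163.8]), array([61.7, 84.2]), 1.3) [[ 0.536 -0.177  0.104]
 [ 0.594 -0.126  0.177]]
top hanger 608 (array([ 565.4, -150.8]), array([58.1, 52.5]), 2.7) [[ 0.537 -0.175  0.149]
 [ 0.593 -0.124  0.206]]
```

View pics/final.png

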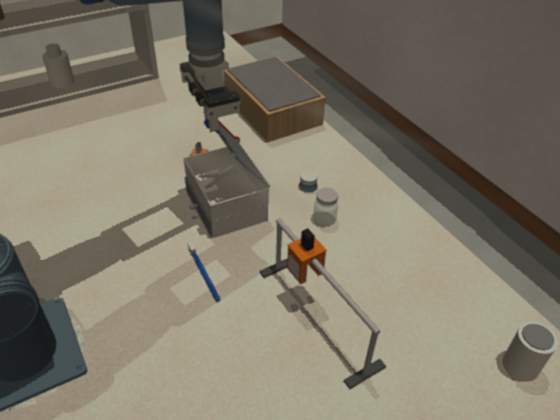

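The flap is raised at (240,150), with its face at about 0.94 rad. The pointer was about 0.95 when unoccluded. The tab is pinched at (210,122), and the hanger hangs on the band at (306,255). Handing in.

```bash
python3 -c "
from rig import *
o=get_obs();print(o['dq'],o['grasp_force']);print(sign_off())"
```

```text
[-2.94149588e-05  7.37509415e-04 -1.47105426e-03  5.64376398e-04
  3.36505589e-03 -4.45795731e-04] 24.99981701374054
the job is handed in; nothing more can be done
None
```

I handed the job in at about 22.6 s, with no verdict returned: the hanger hangs released on the green band (about 1 mm off its centre), and the gripper holds the flap at about 0.94 rad against the pointer's roughly 0.95.

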